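# Hang the vial saddle in the incubator and shut the cover

### The arm

A 6-joint arm with a two-finger parallel gripper is mounted at the origin on the work surface. World frame = base frame: x ahead of the robot, y to its left, z up, the work surface at z = 0. Lengths are in m, angles in degrees, forces in N, time in s.
With the tool pointing down it reaches from about 0.35 to 0.775 m from the base axis. Payload 5.5 kg.
Tool frame: the origin (TCP) lies midway between the tips of the shut fingers; the grasp point (between the pads) lies grip_point_offset behind it (grip_point_offset is the distance from the TCP to the grasp point, in m); z points along the fingers, y is the line along which they close (so a half turn about z gives the same grasp; the last joint's range is limited). The gripper opens to 85 mm and grips with 20 to 120 N. Pads are 22 mm wide; open, the fingers measure 114 mm over their backs; the gripper's body (76 mm by 85 mm) begins 54 mm behind the grasp point. The pads swing forward as they close: fully open they stand 13 mm farther back than shut.
Start: joints at [-82.884, 17.945, 2.641, 74.691, 0, 82.002], TCP at [0.15, -0.555, 0.231] pointing down, gripper open.
Joint ranges: [-158.12, 158.12], [-49.38, 96.58], [-58.88, 72.47], [-126.05, 133.96], [-84.25, 85.87], [-180, 180]. Speed limits (degrees/s): [147.25, 147.25, 180, 180, 180, 180].

### API

Orientations are given as [roll, pitch, yaw] about the fixed x, y, z axes, in that order (R = Rz(yaw) Ry(pitch) Rx(roll)).
In Python, from station import get_state, grab_frame, close_job, find_in, silhouettes, landmark_of, grip_point_offset gives the robot as it stands.
- The arm moves only by the shell command python3 -m handwheel 'ROWS'. ROWS is JSON, a list of rows, each a list of 7 numbers: the shift along the tool's x, y, z in units of 30 mm (1.0 is 30 mm), then the turn, a rotation vector about the tool's x, y, z in units of 6 degrees (1.0 is 6 degrees), then the closure, from 0 (fully open) to 1 (shut). A call has 1 to 10 rows; each row shifts and turns the commanded pose from where the row before left it, along the tool's axes as they then stand; what a row does not reach is not made up. A row lasts 1/12 s, in which the tool goes at most 41.7 mm and 7.16 degrees, less where a joint would pass 70% of its speed; a pose out of reach is approached as far as the arm can. A call with a number of a shift or a turn outside -1 to 1 is refused whole. A call with a gripper value outside its range is refused whole. The fingers move at their own pace and stop on an object; the grip force is fixed at half the most. Time passes only in rows, so rows that do not move let the fingers close. It gives the time, the measured TCP pose, the force, the opening and the grip force at its end, in the units of the state.
- get_state(): the state, without advancing time (a new reading comes with each control period).
- grab_frame(name): name is "scene" or "top" or "wrist"; returns a dict with "color" (384x512x3 uint8, red, green, blue), "fx", "fy", "cx", "cy" (pixels), "k1" (the pictures are not rectified: a ray, as slopes to the right and down, at radius r is drawn at 1 + k1 r^2 times it, then the intrinsics apply), "xyz" and "attitude" of the camera in the world; the wrist camera has in their place "hand_eye" (4x4, takes a point from camera to tool coordinates, whose origin is the TCP and whose axes are the flange's). Camera axes: x right, y down, z forward; pixel columns grow to the right and rows downward; lengths in m; the calibration is good to about 2 mm. A picture is of the moment at which its call begins: read the wrist's pose just before it. There is no depth.
- close_job(): hands the job in; it is judged then, once.
Trained networks look in a picture, given as the dict that the camera call returned (one of the last four; its "shot" number tells which), for a name from the list of things; names that differ only in an ending like _2 or _b are one class to them, and where a whole thing is asked for, a point or a joint stands for the part that bears it (a point fixed in the world has none). Each returns a list of dicts, best first, with "score" (0 to 1); they miss things now and then, are a little off and sometimes report something else, mostly with a low value. They report only what shows in the picture. A call takes as long as a camera call.
- find_in(label, picture): "rect" ([centre column, centre row, width, height] in pixels, round what is visible of it).
- silhouettes(label, picture): "pixels" (384x512 bool, what is visible of it) and "rect" ([centre column, centre row, width, height] in pixels, round what is visible of it).
- landmark_of(label, picture): "location" ([column, row] in pixels: a listed point, or the origin of a listed thing).
The state is a dict: "time_s": time; "q": joint angles; "joint_velocities": joint speeds; "tau": joint torques, N m; "ee_pos": TCP position; "orientation": TCP orientation; "wrist_force": force on the tool from outside, world axes, zero at the start; "wrist_torque": the same for the moment, N m; "grip_width": finger opening in m; "finger_force": force on a finger pad.
Only numpy, scipy, OpenCV 4.12 (cv2) and the standard library are available. Lean on these libraries where they do the work, as an engineer would, in place of code of your own. Each camera call takes 0.05 s, during which the arm holds its last target. There are 200 camera calls.

### The job

Take the saddle-shaped vial holder out of the storage rack and hang it astride the bar inside the incubator's chamber, lowering it until it rests on the bar before you let go; then slide the incubator's cover fully shut. Keep the holder upright all the way, and leave the heating block, the grey box with the white lid and the jar where they stand. The rack's partitions and the chamber's narrow mouth each leave finger room on different sides of the grip, so stand the holder on the open bench in between and take it again across its other sides.

Things in the scene. Friction and masses are not known exactly. Their poses are not given: they have to be found in the camera images.
- saddle: vial holder, an inverted U of steel with amber vials on its outer faces and a grey grip block on top; 52 (x) x 66 (y) x 100 mm high, 0.35 kg. Origin: centre of underside, z up. Slot below runs through along y, 32 mm wide (x), 60 mm high, legs 10 mm thick; then a 6 mm bridge; then the grip, 40 (x) x 62 (y) mm, z 66 to 100 mm. Same both ways round. Stands on its legs. In any of the rack's bays
- rack: white storage rack, fixed; origin: centre of underside. Floor 200 (x) x 90 (y) mm, 8 mm thick; four upright partitions 5 mm thick, 90 mm deep (y), at x = -97.5, -32.5, 32.5, 97.5 mm, tops at z = 105 mm: three bays 60 mm wide, centred at x = -65, 0, 65 mm, open at the top and both y ends. What stands in a bay is aligned with the rack
- incubator: white incubator, fixed, 135 mm high. Origin: underside, below the chamber's centre. Chamber open at the top, 150 (x) x 80 (y) mm inside, walls 8 mm, inner floor at z = 8 mm. A solid housing adjoins at -y: x -83 to 83, y -48 to -174 mm, top at z = 135 mm
- bar: flat steel bar fixed across the chamber, along y from wall to wall, 20 mm wide (x), 14 mm high. Origin: centre of its top face, 83 mm above the bench and 52 mm below the chamber's mouth; axes as the incubator's. The hung holder's origin is 60 mm below this origin.
- cover (a joint): how far the incubator's cover is slid open (m): 0 = fully shut over the chamber, growing as the cover moves in the incubator's -y direction, up to 0.126; starts open, clear of the mouth. Slides with about 2 N.
- cover_grip (a point): centre of the top face of the black ridge on the cover: 80 mm long (incubator x), 14 mm wide (y), 26 mm high, standing on the middle of the cover plate (156 by 90 mm, 8 mm thick, its top at 145 mm above the bench; ridge top at 171 mm).
- block: bystander: plain solid aluminium heating block, 50 (x) by 66 (y) by 55 mm high, with a round grey knob 24 mm across and 22 mm high on top; in one of the rack's bays. Origin: centre of the underside.
- tipbox: bystander: closed grey box with white lid, 52 (x) by 72 (y) by 63 mm high; in one of the rack's bays. Origin: centre of the underside.
- jar: bystander: amber jar, 64 mm across, 105 mm high, standing on the bench between rack and incubator. Origin: centre of the underside.
- mixer: bystander: blue mixer, fixed, 100 (x) by 90 (y) by 64 mm high with a rubber cup on top to 90 mm. Origin: centre of the underside.

How it is judged:
By the outcome, as a careful person would: the job done as asked, in the order asked, and still so for the second after the job is handed in, with the robot touching nothing.
It also fails if it takes over 67 s, if anything falls off the work surface, if the arm or the gripper's body presses on something with over 40 N, if the wrist force passes 120 N, or if a joint passes its speed limit or range.

## Working session

There is one attempt and no reset: what is moved stays moved. The work goes in short steps, Python scripts to look and compute and a shell command to move; the robot and the scene stay as the last step left them, time stands still between calls to the robot, and variables do not carry over. Pictures are saved under pics/ and viewed, at most 10 in all, crops included, and the job is handed in when it is done.

```bash
ls; mkdir -p pics; cat > h.py <<'E'
import numpy as np, cv2
from scipy.spatial.transform import Rotation as R
from station import *
def cam(f,st=None):
    if 'hand_eye' in f:
        T=np.eye(4); T[:3,:3]=R.from_euler('xyz',st['orientation'],degrees=True).as_matrix(); T[:3,3]=st['ee_pos']
        M=T@np.array(f['hand_eye']); return M[:3,:3],M[:3,3]
    a=np.array(f['attitude'],float)
    return (a if a.shape==(3,3) else R.from_euler('xyz',a,degrees=True).as_matrix()),np.array(f['xyz'])
def ray(f,C,px):
    Rm,t=C; d=np.array([(px[0]-f['cx'])/f['fx'],(px[1]-f['cy'])/f['fy']]); u=d.copy()
    for _ in range(20): u=d/(1+f['k1']*(u@u))
    v=Rm@np.array([u[0],u[1],1]); return t,v/np.linalg.norm(v)
def atz(f,C,px,z):
    t,v=ray(f,C,px); return t+v*(z-t[2])/v[2]
def tri(r1,r2):
    (a,u),(b,v)=r1,r2; s=np.linalg.lstsq(np.c_[u,-v],b-a,rcond=None)[0]
    p,q=a+u*s[0],b+v*s[1]; return (p+q)/2,np.linalg.norm(p-q)
def proj(f,C,P):
    Rm,t=C; c=Rm.T@(np.array(P)-t); u=c[:2]/c[2]; u=u*(1+f['k1']*(u@u)); return np.array([f['cx']+f['fx']*u[0],f['cy']+f['fy']*u[1]])
E
python3 - <<'E'
from h import *
print(get_state(), grip_point_offset)
fs={n:grab_frame(n) for n in('scene','top')}
for n,f in fs.items():
    print(n,{k:v for k,v in f.items() if k!='color'})
    cv2.imwrite(f'pics/{n}0.png',f['color'][...,::-1])
    for l in['saddle','rack','incubator','bar','cover','cover_grip','block','tipbox','jar','mixer']:
        print(l,[(np.round(d['location'],1),round(d['score'],2)) for d in landmark_of(l,f)[:2]],[np.round(d['rect'],0) for d in find_in(l,f)[:1]])
E
```

```text
pics
{'time_s': 0.0, 'q': array([-8.28848804e+01,  1.79904211e+01,  2.57591278e+00,  7.46891584e+01,
       -2.18749188e-03,  8.20032686e+01]), 'joint_velocities': array([-0.06868847, -0.00670316,  0.01631336, -0.01075835,  0.02874631,
        0.02704639]), 'tau': array([ 3.88572507e-04, -4.80627680e+01,  2.98534799e+01,  1.92879571e-02,
       -1.02669644e-04,  7.12451325e-06]), 'ee_pos': array([ 0.14983764, -0.55460516,  0.23040507]), 'orientation': array([-1.79897037e+02, -1.22555343e-02,  1.51118419e+01]), 'wrist_force': array([ 0.9513466 , -0.47912041, -0.91546482]), 'wrist_torque': array([-1.10793472e-02, -1.04996076e-02,  6.20052860e-05]), 'finger_force': 0.0, 'grip_width': 0.08539073973603069} 0.0187
scene {'fx': 356.55617930311143, 'fy': 356.55617930311143, 'cx': 256.69025722507735, 'cy': 184.37543738992562, 'k1': 0.02892191890634759, 'xyz': array([ 1.08815553, -0.37553802,  0.61095368]), 'attitude': array([-127.02421145,    0.14493183,   47.21570568]), 'shot': 1}
saddle [(array([281.5, 147.6]), 0.69)] [array([282., 136.,  24.,  33.])]
rack [(array([298.1, 159.1]), 0.71)] [array([299., 146.,  72.,  62.])]
incubator [(array([163.6, 232.4]), 0.86), (array([113.8, 204.7]), 0.61)] [array([129., 233., 149., 138.])]
bar [(array([157.9, 211.5]), 0.54)] [array([165., 207.,  20.,  14.])]Traceback (most recent call last):
  File "<stdin>", line 8, in <module>
ValueError: it knows: bar, block, cover_grip, incubator, jar, mixer, rack, saddle, tipbox
```

```bash
python3 - <<'E'
from h import *
fs={n:grab_frame(n) for n in('scene','top')}
st=get_state(); fs['wrist']=grab_frame('wrist')
print(fs['wrist']['hand_eye'],fs['wrist']['fx'])
res={}
for n,f in fs.items():
    cv2.imwrite(f'pics/{n}0.png',f['color'][...,::-1])
    if n=='top': print(f['xyz'],f['attitude'],f['fx'])
    for l in['saddle','rack','incubator','bar','cover_grip','block','tipbox','jar','mixer']:
        d=landmark_of(l,f)
        if d:
            res[n,l]=d[0]['location']; print(n,l,np.round(d[0]['location'],1),round(d[0]['score'],2))
for l in['saddle','rack','incubator','bar','cover_grip','block','tipbox','jar','mixer']:
  for a,b in(('scene','top'),('top','wrist')):
    if (a,l) in res and (b,l) in res:
        print(a,b,l,tri(ray(fs[a],cam(fs[a],st),res[a,l]),ray(fs[b],cam(fs[b],st),res[b,l])))
ims=[cv2.imread(f'pics/{n}0.png') for n in fs]
cv2.imwrite('pics/all.png',cv2.resize(np.vstack([np.hstack(ims[:2]),np.hstack([ims[2],ims[2]*0])]),(800,600)))
E
```

```text
[[-1.72840003e-03 -9.56605236e-01 -2.91381941e-01  7.40229776e-02]
 [ 9.99997783e-01 -1.30298300e-03 -1.65403468e-03  7.90512961e-04]
 [ 1.20259252e-03 -2.91384154e-01  9.56605367e-01 -1.43479945e-01]
 [ 0.00000000e+00  0.00000000e+00  0.00000000e+00  1.00000000e+00]] 280.8070205012203
scene saddle [280.3 150.9] 0.96
scene rack [298.1 159.8] 0.91
scene incubator [164.9 232.8] 0.84
scene bar [157.4 207.8] 0.64
scene cover_grip [113.3 202.8] 0.87
scene block [299.1 160.4] 0.64
scene tipbox [313.1 165.2] 0.56
scene jar [212.3 200.8] 0.61
scene mixer [284.8 261.2] 0.81
[0.47348738 0.0919046  0.9912362 ] [-172.57614643   -1.85914654  -89.63411954] 386.9494434417406
top saddle [140.8 253.6] 0.84
top rack [143.3 228.8] 0.78
top incubator [329.8 229.2] 0.92
top bar [339.1 225.6] 0.7
top cover_grip [391.8 217.8] 0.68
top block [140.6 229.9] 0.97
top tipbox [140.1 202.5] 0.66
top jar [268.4 242.5] 0.7
top mixer [269.2 132.8] 0.84
scene top saddle (array([0.41819343, 0.3503623 , 0.00397873]), np.float64(0.00604226186049425))
scene top rack (array([ 0.48463913,  0.35274819, -0.0008643 ]), np.float64(0.007068448941743848))
scene top incubator (array([ 0.48609032, -0.12318741,  0.00379342]), np.float64(0.004823059652550686))
scene top bar (array([ 0.49245815, -0.12828894,  0.08966469]), np.float64(0.0006225336095949984))
scene top cover_grip (array([ 0.50929061, -0.22214647,  0.16861726]), np.float64(0.006809877278452693))
scene top block (array([ 0.48178208,  0.3614789 , -0.0083587 ]), np.float64(0.006947992405942357))
scene top tipbox (array([0.54725579, 0.35716488, 0.00862309]), np.float64(0.003331983517176285))
scene top jar (array([ 0.45406264,  0.03651104, -0.00677211]), np.float64(0.012669038198053451))
scene top mixer (array([ 0.73827197,  0.03065112, -0.00568711]), np.float64(0.0013770409735683106))
```

View pics/all.png

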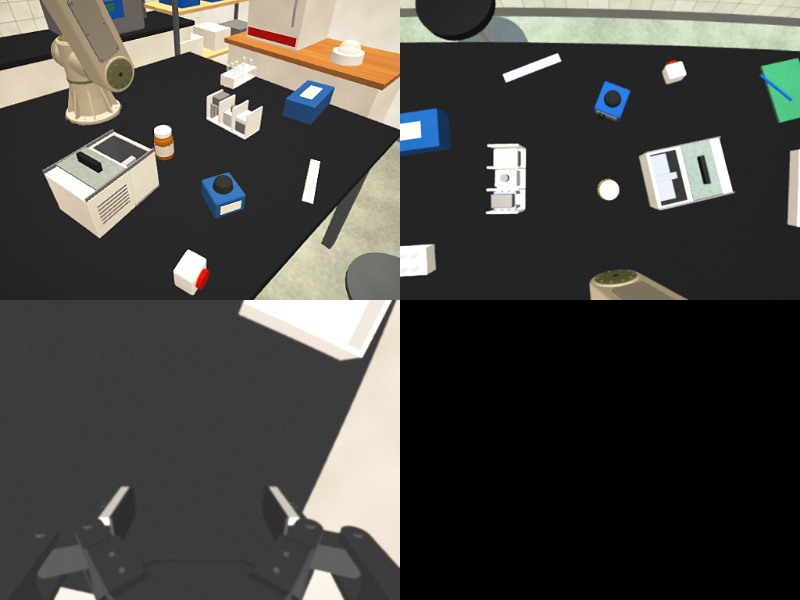

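The view shows the rack at the top-view left with the saddle in the bay nearest the robot. The incubator is open at right and turned about 10–15°, and the jar stands between them. Next I move the wrist camera above the incubator.

```bash
python3 -m handwheel '[[0.87,-0.6,-0.21,0,0,0,0],[0.87,-0.6,-0.21,0,0,0,0],[0.87,-0.6,-0.21,0,0,0,0],[0.87,-0.6,-0.21,0,0,0,0],[0.87,-0.6,-0.21,0,0,0,0],[0.87,-0.6,-0.21,0,0,0,0],[0.87,-0.6,-0.21,0,0,0,0],[0.87,-0.6,-0.21,0,0,0,0]]'; python3 -m handwheel '[[0.87,-0.6,-0.21,0,0,0,0],[0.87,-0.6,-0.21,0,0,0,0],[0.87,-0.6,-0.21,0,0,0,0],[0.87,-0.6,-0.21,0,0,0,0],[0.87,-0.6,-0.21,0,0,0,0],[0.87,-0.6,-0.21,0,0,0,0],[0.87,-0.6,-0.21,0,0,0,0],[0.87,-0.6,-0.21,0,0,0,0],[0,0,0,0,0,0,0],[0,0,0,0,0,0,0]]'
cat > shot.py <<'E'
import sys,pickle
from h import *
# usage: shot.py tag label...
tag=sys.argv[1]; st=get_state(); f=grab_frame('wrist')
pickle.dump((st,f),open(tag+'.pkl','wb')); cv2.imwrite(f'pics/{tag}.png',f['color'][...,::-1])
print(np.round(st['ee_pos'],4),np.round(st['orientation'],2),st['time_s'])
C=cam(f,st)
Z=dict(bar=.083,cover_grip=.171)
for l in sys.argv[2:]:
    for d in landmark_of(l,f)[:1]: print(l,np.round(d['location'],1),round(d['score'],2),np.round(atz(f,C,d['location'],Z.get(l,0)),4))
E
python3 shot.py w1 incubator bar cover_grip jar
```

```text
time_s: 2.67
ee_pos: [0.3147, -0.3604, 0.2822]
orientation: [180.0, -0.0, 15.1]
wrist_force: [0.2, 0.0, -0.4]
grip_width: 0.0856
finger_force: 0.0
time_s: 3.5
ee_pos: [0.4788, -0.167, 0.3323]
orientation: [180.0, -0.0, 15.3]
wrist_force: [0.0, 0.2, -0.1]
grip_width: 0.085
finger_force: 0.0
[ 0.4788 -0.167   0.3323] [ 1.7996e+02 -1.0000e-02  1.5320e+01] 3.5
incubator [230.6 134.3] 0.6 [ 0.4945 -0.122   0.    ]
bar [228.1 141.6] 0.7 [ 0.4936 -0.1256  0.083 ]
jar [127.2 132.3] 0.68 [0.4527 0.0471 0.    ]
```

View pics/w1.png

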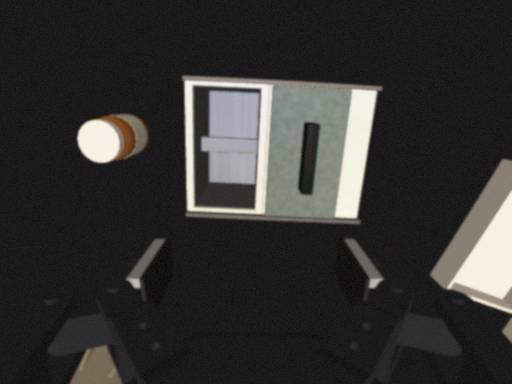

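The chamber mouth shows with inner corners near (194,87), (262,87), (258,210) and (193,210). The bar lies across it at row 145, and the cover ridge is at (310,158). A second view will let me fit the pose and height.

```bash
python3 -m handwheel '[[0.22,-0.8,0,0,0,0,0],[0.22,-0.8,0,0,0,0,0],[0.22,-0.8,0,0,0,0,0],[0.22,-0.8,0,0,0,0,0],[0,0,0,0,0,0,0],[0,0,0,0,0,0,0]]' | head -2; python3 shot.py w2 incubator bar cover_grip jar
cat > fit.py <<'E'
import sys,pickle
from h import *
from scipy.optimize import minimize
def rect(x0,x1,y0,y1,z):
    c=[(x0,y0),(x1,y0),(x1,y1),(x0,y1)]; P=[]
    for i in range(4):
        a,b=np.array(c[i]),np.array(c[(i+1)%4])
        P+=[(*(a+(b-a)*t),z) for t in np.linspace(0,1,40)]
    return P
def line(a,b): return [tuple(np.array(a)+(np.array(b)-np.array(a))*t) for t in np.linspace(0,1,40)]
MODELS=dict(inc=np.array(rect(-.075,.075,-.04,.04,.135)+line((-.01,-.035,.083),(-.01,.03,.083))+line((.01,-.035,.083),(.01,.03,.083))+rect(-.04,.04,-.133,-.119,.171)),
 saddle=np.array(rect(-.02,.02,-.031,.031,.1)),
 rack=np.array(sum([rect(x-.0025,x+.0025,-.045,.045,.105) for x in(-.0975,-.0325,.0325,.0975)],[])))
def fit(model,shots,p0,fitz=True):
    M=MODELS[model]; D=[]
    for st,f in shots:
        e=cv2.Canny(cv2.GaussianBlur(f['color'],(3,3),0),40,100)
        D.append((f,cam(f,st),cv2.distanceTransform(255-e,cv2.DIST_L2,5)))
    def cost(p):
        R2=R.from_euler('z',p[2],degrees=True).as_matrix(); W=M@R2.T+[p[0],p[1],p[3] if fitz else 0]; s=0
        for f,C,d in D:
            c=(W-C[1])@C[0]; u=c[:,:2]/c[:,2:]; u=u*(1+f['k1']*(u**2).sum(1,keepdims=True))
            px=(u*f['fx']+[f['cx'],f['cy']]).astype(np.float32)
            v=cv2.remap(d,px[:,:1],px[:,1:],cv2.INTER_LINEAR,borderValue=20).ravel()
            s+=np.minimum(v,6).mean()
        return s/len(D)
    best=None
    for dx in(-.012,-.004,.004,.012):
      for dy in(-.012,-.004,.004,.012):
        for da in(-5,0,5):
          q=np.array([p0[0]+dx,p0[1]+dy,p0[2]+da,0])
          c=cost(q)
          if best is None or c<best[0]: best=(c,q)
    best=sorted([(cost(q:=np.array([p0[0]+dx,p0[1]+dy,p0[2]+da,0])),*q) for dx in np.arange(-.015,.016,.005) for dy in np.arange(-.015,.016,.005) for da in(-6,-3,0,3,6)])[:6]
    r=[minimize(cost,b[1:],method='Nelder-Mead',options=dict(initial_simplex=np.array(b[1:])+np.vstack([np.zeros(4),np.diag([.004,.004,2,.004])]),maxiter=500,xatol=1e-5,fatol=1e-4)) for b in best]
    r=min(r,key=lambda a:a.fun); return np.round(r.x,4),round(r.fun,2)
if __name__=='__main__':
    m=sys.argv[1]; p0=list(map(float,sys.argv[2].split(',')))
    S=[pickle.load(open(t+'.pkl','rb')) for t in sys.argv[3:]]
    for s in S: print('single, z fixed',fit(m,[s],p0,False))
    print('joint',fit(m,S,p0))
E
python3 fit.py inc 0.493,-.125,10 w1 w2
```

```text
time_s: 4.25
ee_pos: [0.478, -0.0686, 0.3322]
[ 0.478  -0.0686  0.3322] [179.97  -0.    15.15] 4.25
incubator [288.9 148. ] 0.93 [ 0.4972 -0.1245  0.    ]
bar [296.  163.1] 0.7 [ 0.4884 -0.1275  0.083 ]
cover_grip [393.1 179.6] 0.8 [ 0.513  -0.2223  0.171 ]
jar [185.3 147.7] 0.96 [0.4521 0.0455 0.    ]
single, z fixed (array([ 4.88500e-01, -1.28500e-01,  1.17559e+01,  4.50000e-03]), np.float64(2.4))
single, z fixed (array([ 4.88600e-01, -1.28700e-01,  1.26515e+01,  3.20000e-03]), np.float64(2.54))
joint (array([ 4.88700e-01, -1.28400e-01,  1.22526e+01, -5.40000e-03]), np.float64(2.39))
```

```bash
r='x'; python3 -m handwheel '[[0,0,0,0,0,-1,0],[0,0,0,0,0,-1,0],[0,0,0,0,0,-1,0],[0,0,0,0,0,-1,0],[0,0,0,0,0,-1,0],[0,0,0,0,0,-1,0],[0,0,0,0,0,-1,0],[0,0,0,0,0,-1,0],[0,0,0,0,0,-1,0],[0,0,0,0,0,-1,0]]'|head -1;  python3 -m handwheel '[[0,0,0,0,0,-1,0],[0,0,0,0,0,-1,0],[0,0,0,0,0,-1,0],[0,0,0,0,0,-1,0],[0,0,0,0,0,-1,0],[0,0,0,0,0,-1,0],[0,0,0,0,0,-1,0],[0,0,0,0,0,-1,0],[0,0,0,0,0,-1,0],[0,0,0,0,0,-1,0]]'|head -1; python3 -m handwheel '[[0,0,0,0,0,-1,0],[0,0,0,0,0,-1,0],[0,0,0,0,0,-1,0],[0,0,0,0,0,-1,0],[0,0,0,0,0,-1,0],[0,0,0,0,0,-1,0],[0,0,0,0,0,-1,0],[0,0,0,0,0,-0.5,0],[0,0,0,0,0,0,0]]'|head -3
```

```text
time_s: 5.33
time_s: 6.17
time_s: 6.92
ee_pos: [0.4785, -0.0695, 0.3319]
orientation: [-180.0, -0.0, -179.9]
```

```bash
python3 -m handwheel '[[0.16,1,0,0,0,0,0],[0.16,1,0,0,0,0,0],[0.16,1,0,0,0,0,0],[0.16,1,0,0,0,0,0],[0.16,1,0,0,0,0,0],[0.16,1,0,0,0,0,0],[0.16,1,0,0,0,0,0],[0.16,1,0,0,0,0,0],[0.16,1,0,0,0,0,0],[0.16,1,0,0,0,0,0]]'|head -2;  python3 -m handwheel '[[0.16,1,0,0,0,0,0],[0.16,1,0,0,0,0,0],[0,0,0,0,0,0,0],[0,0,0,0,0,0,0]]'|head -2; python3 shot.py w3 saddle rack block tipbox;  python3 -m handwheel '[[0,1,0.5,0,0,0,0],[0,1,0.5,0,0,0,0],[0,0,0,0,0,0,0],[0,0,0,0,0,0,0]]'|head -2; python3 shot.py w4 saddle rack block tipbox
python3 fit.py rack .485,.353,2 w3 w4; python3 fit.py saddle .418,.351,2 w3 w4; python3 -c "
import cv2,numpy as np
cv2.imwrite('pics/w34.png',cv2.resize(np.hstack([cv2.imread('pics/w3.png'),cv2.imread('pics/w4.png')]),(800,300)))"
```

```text
time_s: 7.75
ee_pos: [0.4297, 0.2322, 0.3321]
time_s: 8.08
ee_pos: [0.42, 0.2921, 0.3316]
[0.42   0.2921 0.3316] [-1.7996e+02 -3.0000e-02 -1.7983e+02] 8.0833
saddle [287.8 149.8] 0.9 [0.4184 0.3483 0.    ]
rack [289.6 183.5] 0.6 [0.4777 0.3535 0.    ]
block [290.4 190.1] 0.96 [0.4898 0.3554 0.    ]
tipbox [286.7 220.2] 0.78 [0.5474 0.3509 0.    ]
time_s: 8.67
ee_pos: [0.4198, 0.351, 0.3009]
[0.4198 0.351  0.3009] [-1.7991e+02 -1.1000e-01 -1.7988e+02] 8.6667
saddle [252.3 152.8] 0.61 [0.418  0.3469 0.    ]
rack [255.8 190. ] 0.59 [0.4798 0.3526 0.    ]
block [257. 193.] 0.88 [ 0.485   0.3546 -0.    ]
tipbox [257.9 226.9] 0.61 [0.5462 0.3563 0.    ]
single, z fixed (array([ 0.4769,  0.3495,  1.8606, -0.0026]), np.float64(1.05))
single, z fixed (array([4.8160e-01, 3.5130e-01, 1.4681e+00, 1.0000e-04]), np.float64(0.87))
joint (array([0.4805, 0.3506, 1.3782, 0.0028]), np.float64(1.02))
single, z fixed (array([4.2000e-01, 3.5140e-01, 1.7501e+00, 4.0000e-04]), np.float64(1.29))
single, z fixed (array([4.0190e-01, 3.4950e-01, 1.4724e+00, 1.3000e-03]), np.float64(1.72))
joint (array([4.1460e-01, 3.4980e-01, 3.5691e+00, 2.9000e-03]), np.float64(1.72))
```

View pics/w34.png

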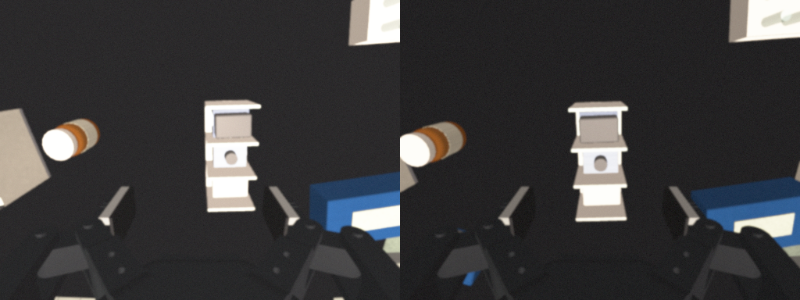

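The views show three bays with the grey grip block of the saddle in the top (nearest) bay, at full-frame pixels (298,160) in w3 and (255,165) in w4. I'll refit it at its real height on the rack floor and check with segmentation.

```bash
python3 - <<'E'
from h import *; import fit,pickle
S=[pickle.load(open(t+'.pkl','rb')) for t in('w3','w4')]
fit.MODELS['saddle']=np.array(fit.rect(-.02,.02,-.031,.031,.108))
for s in S: print(fit.fit('saddle',[s],(.416,.349,1.5),False))
print(fit.fit('saddle',S,(.416,.349,1.5)))
# grip-top blob: grayish region near predicted position, centroid triangulated
r=[]
for st,f in S:
    C=cam(f,st); p=proj(f,C,(.4165,.349,.108)).astype(int)
    im=cv2.GaussianBlur(f['color'],(5,5),0); m=np.zeros((386,514),np.uint8)
    cv2.floodFill(im.copy(),m,tuple(int(v) for v in p),0,(9,)*3,(9,)*3,cv2.FLOODFILL_MASK_ONLY|cv2.FLOODFILL_FIXED_RANGE|(255<<8))
    x,y,w,h=cv2.boundingRect(m[1:-1,1:-1]); (c,sz,a)=cv2.minAreaRect(cv2.findNonZero(m[1:-1,1:-1]))
    print(p,(x,y,w,h),c,sz,a,atz(f,C,c,.108)); r.append(ray(f,C,c))
print(tri(*r))
E
```

```text
(array([0.4142, 0.3487, 3.9099, 0.0106]), np.float64(1.14))
(array([0.401 , 0.3537, 1.3284, 0.0022]), np.float64(1.89))
(array([0.417 , 0.3468, 1.4409, 0.0283]), np.float64(1.46))
[297 160] (278, 150, 41, 26) (298.0, 162.5) (25.0, 40.0) 90.0 [0.41869936 0.34941738 0.108     ]
[253 165] (230, 152, 49, 29) (253.7862548828125, 166.47718811035156) (26.954326629638672, 48.08414077758789) 87.56334686279297 [0.41716602 0.34946838 0.108     ]
(array([0.41818588, 0.34952647, 0.10677537]), np.float64(0.0014906516659879126))
```

Triangulated grip height is 0.107 (expected 0.108), so the saddle is at (0.417, 0.3495) with yaw about 1.5°. Descending and gripping across y.

```bash
python3 -m handwheel '[[0.11,-0.05,0.9,0,0,-0.23,0],[0,0,0.9,0,0,0,0],[0,0,0.9,0,0,0,0],[0,0,0.9,0,0,0,0],[0,0,0.9,0,0,0,0],[0,0,0.9,0,0,0,0],[0,0,0.6,0,0,0,0],[0,0,0.6,0,0,0,0],[0,0,0.5,0,0,0,0],[0,0,0.5,0,0,0,0]]'; python3 -m handwheel '[[0,0,0,0,0,0,0],[0,0,0,0,0,0,0]]'; python3 shot.py w5
```

```text
time_s: 9.75
ee_pos: [0.4171, 0.3491, 0.0738]
orientation: [180.0, 0.0, -178.6]
wrist_force: [0.0, 0.8, -0.4]
grip_width: 0.0852
finger_force: 0.0
time_s: 9.92
ee_pos: [0.4166, 0.349, 0.0741]
orientation: [-180.0, -0.1, -178.6]
wrist_force: [-0.5, 0.1, 0.1]
grip_width: 0.0857
finger_force: 0.0
[0.4166 0.349  0.0741] [-1.7996e+02 -5.0000e-02 -1.7856e+02] 9.9167
```

View pics/w5.png

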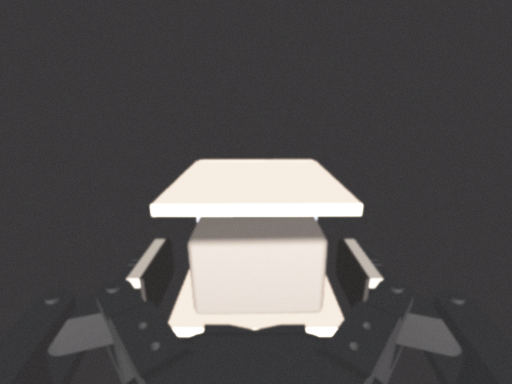

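The fingers straddle the grip block evenly (gaps at columns 165–193 and 325–345). Closing.

```bash
python3 -m handwheel '[[0,0,0.13,0,0,0,0.5],[0,0,0,0,0,0,1],[0,0,0,0,0,0,1],[0,0,0,0,0,0,1],[0,0,0,0,0,0,1],[0,0,0,0,0,0,1],[0,0,0,0,0,0,1]]'; python3 -m handwheel '[[0,0,-0.3,0,0,0,1],[0,0,-0.6,0,0,0,1],[0,0,-0.9,0,0,0,1],[0,0,-0.9,0,0,0,1],[0,0,-0.9,0,0,0,1],[0,0,-0.9,0,0,0,1],[0,0,0,0,0,0,1]]'
```

```text
time_s: 10.55
ee_pos: [0.4175, 0.3502, 0.0712]
orientation: [180.0, 0.1, -178.5]
wrist_force: [-0.4, 0.7, 5.8]
grip_width: 0.0611
finger_force: 66.4
time_s: 11.13
ee_pos: [0.4186, 0.3509, 0.2105]
orientation: [179.8, 0.4, -178.5]
wrist_force: [1.0, 1.3, -3.4]
grip_width: 0.0612
finger_force: 66.7
```

```bash
python3 -m handwheel '[[-0.14,-0.5,0,0,0,0,1],[-0.28,-0.9,0,0,0,0,1],[-0.28,-0.9,0,0,0,0,1],[-0.28,-0.9,0,0,0,0,1],[-0.28,-0.9,0,0,0,0,1],[-0.28,-0.9,0,0,0,0,1],[-0.2,-0.5,0,0,0,-0.6,1],[0,-0.2,0,0,0,-0.6,1],[0,0,0,0,0,-0.58,1],[0,0,0,0,0,0,1]]'; python3 -m handwheel '[[0,0,0.5,0,0,0,1],[0,0,0.9,0,0,0,1],[0,0,0.9,0,0,0,1],[0,0,0.9,0,0,0,1],[0,0,0.6,0,0,0,1],[0,0,0.4,0,0,0,1],[0,0,0.3,0,0,0,1],[0,0,0.1,0,0,0,1],[0,0,0,0,0,0,1]]'
```

```text
time_s: 11.97
ee_pos: [0.4728, 0.1792, 0.2037]
orientation: [-180.0, -0.2, -167.8]
wrist_force: [-0.4, 0.2, -4.9]
grip_width: 0.0615
finger_force: 66.7
time_s: 12.72
ee_pos: [0.4729, 0.1802, 0.0663]
orientation: [-180.0, -0.1, -167.8]
wrist_force: [0.1, -0.4, -3.4]
grip_width: 0.0615
finger_force: 66.7
```

```bash
python3 -m handwheel '[[0,0,0.05,0,0,0,1],[0,0,0.05,0,0,0,1],[0,0,0,0,0,0,1],[0,0,0,0,0,0,1]]'
```

```text
time_s: 13.05
ee_pos: [0.4742, 0.1802, 0.0648]
orientation: [-180.0, 0.1, -167.8]
wrist_force: [1.1, -0.1, -3.1]
grip_width: 0.0613
finger_force: 66.7
```

```bash
python3 -m handwheel '[[0,0,0.05,0,0,0,1],[0,0,0,0,0,0,1]]';python3 -m handwheel '[[0,0,0.05,0,0,0,1],[0,0,0,0,0,0,1]]'|sed -n '2,4p'
```

```text
time_s: 13.22
ee_pos: [0.4743, 0.1803, 0.0633]
orientation: [-180.0, 0.1, -167.8]
wrist_force: [-0.0, 0.8, -1.5]
grip_width: 0.0612
finger_force: 67.1
ee_pos: [0.4745, 0.1803, 0.0632]
orientation: [-180.0, 0.1, -167.8]
wrist_force: [-5.0, 0.1, 11.7]
```

On the bench (contact force appears at z 0.063). Release, rise, turn 90°, and look.

```bash
python3 -m handwheel '[[0,0,-0.05,0,0,0,1],[0,0,0,0,0,0,0],[0,0,0,0,0,0,0],[0,0,0,0,0,0,0],[0,0,0,0,0,0,0],[0,0,-0.3,0,0,0,0],[0,0,-0.9,0,0,0,0],[0,0,-0.9,0,0,0,0],[0,0,-0.9,0,0,0,0],[0,0,-0.9,0,0,0,0]]'; python3 -m handwheel '[[0,0,-0.9,0,0,1,0],[0,0,-0.9,0,0,1,0],[0,0,-0.3,0,0,1,0],[0,0,0,0,0,1,0],[0,0,0,0,0,1,0],[0,0,0,0,0,1,0],[0,0,0,0,0,1,0],[0,0,0,0,0,1,0]]' |head -3; python3 -m handwheel '[[0,0,0,0,0,1,0],[0,0,0,0,0,1,0],[0,0,0,0,0,1,0],[0,0,0,0,0,1,0],[0,0,0,0,0,1,0],[0,0,0,0,0,1,0],[0,0,0,0,0,1,0],[0,0,0,0,0,0,0],[0,0,0,0,0,0,0]]'; python3 shot.py w6 saddle jar
python3 - <<'E'
from h import *; import fit,pickle
S=[pickle.load(open(t+'.pkl','rb')) for t in('w6',)]
print(fit.fit('saddle',S,(.474,.180,12.2),False))
E
```

```text
time_s: 14.22
ee_pos: [0.4735, 0.1801, 0.1815]
orientation: [-180.0, 0.0, -167.8]
wrist_force: [-0.0, -0.5, 0.0]
grip_width: 0.0853
finger_force: 0.0
time_s: 14.88
ee_pos: [0.4737, 0.1801, 0.2433]
orientation: [180.0, 0.0, 143.9]
time_s: 15.63
ee_pos: [0.4737, 0.1801, 0.2431]
orientation: [180.0, 0.0, 102.3]
wrist_force: [0.1, -0.8, 0.1]
grip_width: 0.0853
finger_force: 0.0
[0.4737 0.1801 0.2431] [1.7998e+02 1.0000e-02 1.0234e+02] 15.6333
saddle [252.9 156.9] 0.6 [0.4706 0.1841 0.    ]
jar [221.9 243.5] 0.91 [0.4523 0.0435 0.    ]
(array([ 4.7410e-01,  1.8000e-01,  1.3388e+01, -5.0000e-04]), np.float64(0.69))
```

View pics/w6.png

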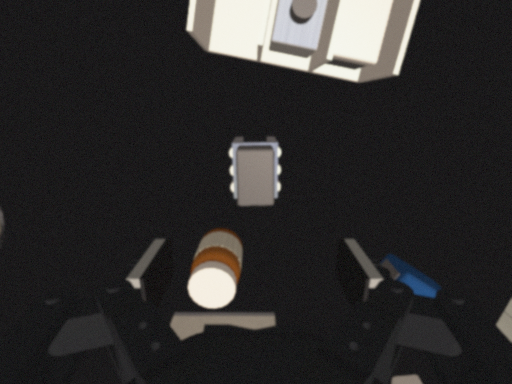

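The holder stands upright on the bench with its grip at about (255,172), and the jar is clear of it. Regrasp across x.

```bash
python3 -m handwheel '[[0,0,0.5,0,0,0,0],[0,0,0.9,0,0,0,0],[0,0,0.9,0,0,0,0],[0,0,0.9,0,0,0,0],[0,0,0.9,0,0,0,0],[0,0,0.7,0,0,0,0],[0,0,0.5,0,0,0,0],[0,0,0.35,0,0,0,0],[0,0,0.1,0,0,0,0],[0,0,0,0,0,0,0]]'; python3 -m handwheel '[[0,0,0,0,0,0,1],[0,0,0,0,0,0,1],[0,0,0,0,0,0,1],[0,0,0,0,0,0,1],[0,0,0,0,0,0,1],[0,0,0,0,0,0,1],[0,0,0,0,0,0,1],[0,0,0,0,0,0,1]]'
```

```text
time_s: 16.62
ee_pos: [0.473, 0.18, 0.0694]
orientation: [-179.9, 0.0, 102.2]
wrist_force: [0.4, 0.1, -0.1]
grip_width: 0.0854
finger_force: 0.0
time_s: 17.28
ee_pos: [0.4748, 0.1803, 0.0713]
orientation: [179.9, 0.0, 102.2]
wrist_force: [1.2, 0.0, 5.8]
grip_width: 0.0391
finger_force: 62.0
```

```bash
python3 -m handwheel '[[0,0,-0.3,0,0,0,1],[0,0,-0.8,0,0,0,1],[0,0,-0.9,0,0,0,1],[0,0,-0.9,0,0,0,1],[0,0,-0.9,0,0,0,1],[0,0,-0.9,0,0,0,1],[0,0,-0.9,0,0,0,1],[0,0,-0.4,0,0,0,1],[0,0,0,0,0,0,1]]'
python3 - <<'E'
from h import *; import fit,pickle
S=[pickle.load(open(t+'.pkl','rb')) for t in('w1','w2')]
out=[]
for st,f in S:
    im=f['color'][...,::-1].copy(); C=cam(f,st)
    R2=R.from_euler('z',12.2,degrees=True).as_matrix()
    im=cv2.resize(im[60:240,150:450],None,fx=2.6,fy=2.6)
    for P in fit.MODELS['inc']@R2.T+[.4887,-.1285,0]:
        p=(proj(f,C,P)-[150,60])*2.6+1; cv2.circle(im,tuple(int(v) for v in p),1,(0,0,255),-1)
    out.append(im)
cv2.imwrite('pics/ov.png',cv2.resize(np.vstack(out),(500,600)))
E
```

```text
time_s: 18.03
ee_pos: [0.4748, 0.1804, 0.2533]
orientation: [179.7, 0.0, 102.2]
wrist_force: [1.0, 1.3, -3.5]
grip_width: 0.0396
finger_force: 61.7
```

View pics/ov.png

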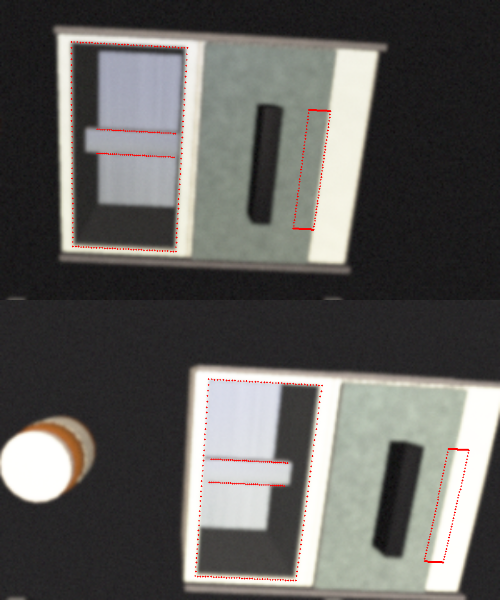

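The red mouth and bar outlines lie on the real edges, so the incubator pose is good at yaw 12.2°. The cover ridge sits nearer the chamber, about 0.096 m open. Carrying the holder over.

```bash
python3 -m handwheel '[[-0.4,-0.07,0,0,0,0,1],[-0.85,-0.143,0,0,0,0,1],[-0.85,-0.143,0,0,0,0,1],[-0.85,-0.143,0,0,0,0,1],[-0.85,-0.143,0,0,0,0,1],[-0.85,-0.143,0,0,0,0,1],[-0.85,-0.143,0,0,0,0,1],[-0.85,-0.143,0,0,0,0,1],[-0.85,-0.143,0,0,0,0,1],[-0.85,-0.143,0,0,0,0,1]]'|head -2; python3 -m handwheel '[[-0.85,-0.143,0,0,0,0,1],[-0.85,-0.143,0,0,0,0,1],[-0.4,-0.07,0,0,0,0,1],[0,0,0,0,0,0,1],[0,0,0,0,0,0,1]]'
python3 - <<'E'
from h import *; import fit
p=get_state(); print(p['ee_pos'],p['orientation'])
y=np.radians(p['orientation'][2]); d=np.array([.4887,-.1285])-p['ee_pos'][:2]
print('units',[d@[np.cos(y),np.sin(y)]/.03,d@[np.sin(y),-np.cos(y)]/.03])
out=[]
for n in('scene','top'):
    f=grab_frame(n); C=cam(f); im=f['color'][...,::-1].copy()
    o=proj(f,C,(.49,-.13,.15)).astype(int); a,b=max(o[0]-75,0),max(o[1]-75,0)
    out.append(cv2.resize(im[b:b+150,a:a+150],(400,400),interpolation=cv2.INTER_CUBIC))
cv2.imwrite('pics/ab.png',np.hstack(out))
E
```

```text
time_s: 18.87
ee_pos: [0.483, -0.0659, 0.248]
time_s: 19.28
ee_pos: [0.4865, -0.1286, 0.2486]
orientation: [-179.8, -0.1, 102.1]
wrist_force: [-0.1, 0.2, -4.5]
grip_width: 0.039
finger_force: 61.5
[ 0.48649897 -0.12856044  0.24858641] [-1.79849592e+02 -1.36639342e-01  1.02067555e+02]
units [np.float64(-0.013368629360590785), np.float64(0.0721676392547631)]
```

View pics/ab.png

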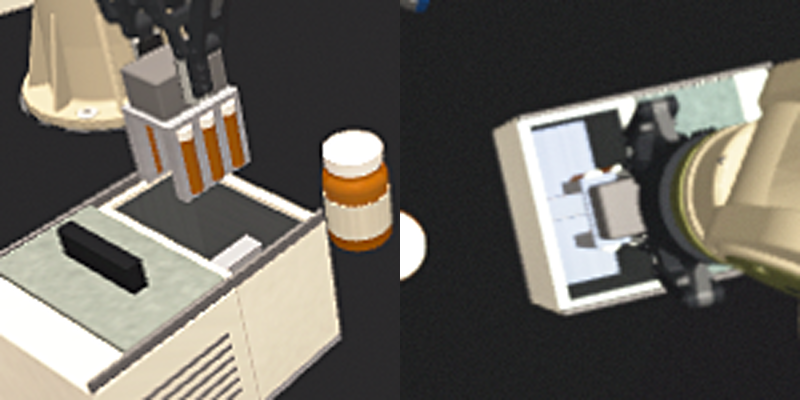

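The holder hangs upright and aligned above the chamber, with the bar visible at about (240,250) in the scene crop. Lowering.

```bash
python3 -m handwheel '[[0,0.07,0.5,0,0,0,1],[0,0,0.6,0,0,0,1],[0,0,0.6,0,0,0,1],[0,0,0.5,0,0,0,1],[0,0,0.4,0,0,0,1],[0,0,0,0,0,0,1]]'; python3 -m handwheel '[[0,0,0.3,0,0,0,1],[0,0,0.3,0,0,0,1],[0,0,0.3,0,0,0,1],[0,0,0,0,0,0,1]]'
```

```text
time_s: 19.88
ee_pos: [0.4878, -0.1257, 0.1694]
orientation: [-179.8, -0.2, 102.3]
wrist_force: [-0.4, -0.2, -4.7]
grip_width: 0.0388
finger_force: 61.4
time_s: 20.22
ee_pos: [0.4888, -0.1273, 0.1434]
orientation: [-179.9, -0.1, 102.2]
wrist_force: [-0.8, -0.3, -4.5]
grip_width: 0.039
finger_force: 61.4
```

No contact, and the legs are astride the bar. Continuing.

```bash
python3 -m handwheel '[[0,0,0.3,0,0,0,1],[0,0,0.3,0,0,0,1],[0,0,0.3,0,0,0,1],[0,0,0.3,0,0,0,1],[0,0,0,0,0,0,1]]'; python3 -m handwheel '[[0,0,0.15,0,0,0,1],[0,0,0.1,0,0,0,1],[0,0,0,0,0,0,1]]';  python3 -m handwheel '[[0,0,0.06,0,0,0,1],[0,0,0,0,0,0,1]]'
```

```text
time_s: 20.63
ee_pos: [0.4883, -0.1274, 0.1068]
orientation: [-179.8, -0.1, 102.2]
wrist_force: [-0.8, -0.7, -4.0]
grip_width: 0.0388
finger_force: 61.4
time_s: 20.88
ee_pos: [0.4896, -0.1279, 0.1012]
orientation: [-180.0, -0.0, 102.2]
wrist_force: [-0.3, 0.4, -3.1]
grip_width: 0.0389
finger_force: 61.6
time_s: 21.05
ee_pos: [0.4899, -0.1279, 0.0999]
orientation: [180.0, 0.0, 102.2]
wrist_force: [-0.0, -0.0, -4.7]
grip_width: 0.0395
finger_force: 61.6
```

```bash
python3 -m handwheel '[[0,0,0.06,0,0,0,1],[0,0,0.06,0,0,0,1],[0,0,0,0,0,0,1]]'; python3 -m handwheel '[[0,0,0.05,0,0,0,1],[0,0,0,0,0,0,1]]'|sed -n '2,4p'
```

```text
time_s: 21.3
ee_pos: [0.4896, -0.1278, 0.096]
orientation: [-180.0, -0.0, 102.2]
wrist_force: [-0.6, 0.5, -3.3]
grip_width: 0.0388
finger_force: 61.6
ee_pos: [0.4897, -0.1279, 0.0946]
orientation: [-180.0, -0.0, 102.2]
wrist_force: [-0.5, 0.4, -4.4]
```

```bash
for i in 1 ; do python3 -m handwheel '[[0,0,0.05,0,0,0,1],[0,0,0,0,0,0,1]]'|sed -n '2,4p'; python3 -m handwheel '[[0,0,0.05,0,0,0,1],[0,0,0,0,0,0,1]]'|sed -n '2,4p'; done
```

```text
ee_pos: [0.4898, -0.1279, 0.0943]
orientation: [180.0, 0.0, 102.2]
wrist_force: [-2.1, 0.8, 3.7]
ee_pos: [0.4898, -0.1279, 0.0942]
orientation: [179.9, 0.1, 102.2]
wrist_force: [-6.5, 2.1, 15.3]
```

Resting on the bar: contact at 0.0943, as expected. Release and rise.

```bash
python3 -m handwheel '[[0,0,-0.06,0,0,0,1],[0,0,0,0,0,0,0.2],[0,0,0,0,0,0,0.2],[0,0,0,0,0,0,0.2],[0,0,0,0,0,0,0.2],[0,0,-0.3,0,0,0,0.2],[0,0,-0.6,0,0,0,0.2],[0,0,-0.9,0,0,0,0.2],[0,0,-0.9,0,0,0,0],[0,0,-0.9,0,0,0,0]]'; python3 -m handwheel '[[0,0,-0.9,0,0,0,0],[0.5,0,-0.9,0,0,0,0],[0.5,0,-0.5,0,0,0,0],[0,0,0,0,0,0,0],[0,0,0,0,0,0,0]]'; python3 shot.py w7 saddle bar cover_grip
python3 - <<'E'
from h import *; import fit,pickle
S=[pickle.load(open('w7.pkl','rb'))]; R2=R.from_euler('z',12.2,degrees=True).as_matrix()
fit.MODELS['saddle']=np.array(fit.rect(-.02,.02,-.031,.031,.123)); print('saddle',fit.fit('saddle',S,(.4897,-.128,12.2),False))
fit.MODELS['ridge']=np.array(fit.rect(-.04,.04,-.007,.007,.171)); print('ridge',fit.fit('ridge',S,(.511,-.222,12.2),False))
E
```

```text
time_s: 22.63
ee_pos: [0.4895, -0.1278, 0.2032]
orientation: [-180.0, -0.0, 102.2]
wrist_force: [0.3, -0.8, -0.0]
grip_width: 0.0855
finger_force: 0.0
time_s: 23.05
ee_pos: [0.484, -0.0985, 0.272]
orientation: [179.9, 0.1, 102.2]
wrist_force: [-0.5, 0.1, -0.7]
grip_width: 0.085
finger_force: 0.0
[ 0.484  -0.0985  0.272 ] [1.7986e+02 1.1000e-01 1.0224e+02] 23.05
saddle [250.  176.8] 0.9 [ 0.4846 -0.1308  0.    ]
cover_grip [255.9 306.2] 0.58 [ 0.5125 -0.2233  0.171 ]
saddle (array([ 4.89800e-01, -1.27600e-01,  1.31996e+01,  4.50000e-03]), np.float64(0.46))
ridge (array([ 5.1320e-01, -2.3490e-01,  1.2547e+01,  4.4000e-03]), np.float64(1.59))
```

View pics/w7.png

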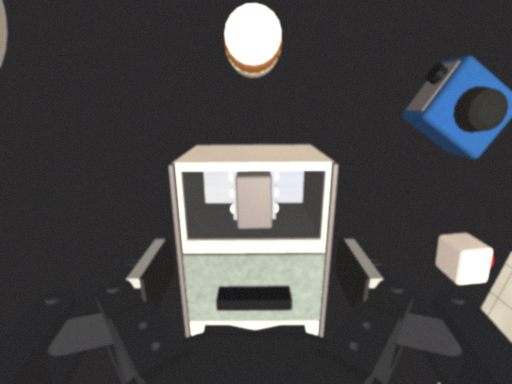

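The holder hangs level and centred in the mouth, grip at (255,200). The cover ridge is at about (254,304), which puts it at (0.509,-0.2235). Turning to grip the ridge across its width.

```bash
python3 -m handwheel '[[0,0,0,0,0,-1,0],[0,0,0,0,0,-1,0],[0,0,0,0,0,-1,0],[0,0,0,0,0,-1,0],[0,0,0,0,0,-1,0],[0,0,0,0,0,-1,0],[0,0,0,0,0,-1,0],[0,0,0,0,0,-1,0],[0,0,0,0,0,-1,0],[0,0,0,0,0,-1,0]]'|head -1; python3 -m handwheel '[[0,0,0,0,0,-1,0],[0,0,0,0,0,-1,0],[0,0,0,0,0,-1,0],[0,0,0,0,0,-1,0],[0,0,0,0,0,-1,0],[0.06,-0.85,0,0,0,0,0],[0,-0.85,0,0,0,0,0],[0,-0.85,0,0,0,0,0],[0,-0.85,0,0,0,0,0],[0,-0.85,0,0,0,0,0]]'|head -1; python3 -m handwheel '[[0,0,0,0,0,0,0],[0,0,0,0,0,0,0]]'; python3 shot.py w8 cover_grip
```

```text
time_s: 24.08
time_s: 24.92
time_s: 25.08
ee_pos: [0.508, -0.225, 0.2688]
orientation: [179.9, -0.1, -168.0]
wrist_force: [0.2, -0.3, -0.2]
grip_width: 0.0855
finger_force: 0.0
[ 0.508  -0.225   0.2688] [ 1.7988e+02 -1.2000e-01 -1.6799e+02] 25.0833
cover_grip [256.2 194. ] 0.73 [ 0.51   -0.2233  0.171 ]
```

View pics/w8.png

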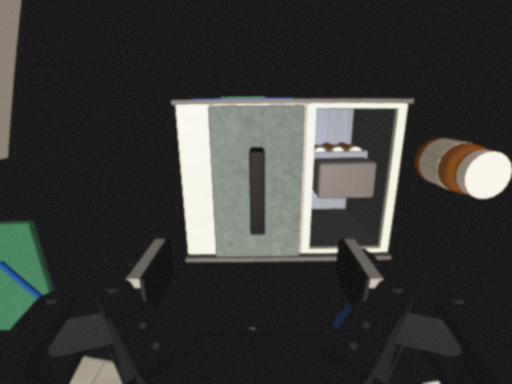

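The ridge at (257,190) is centred between the fingers. Descend and grip.

```bash
python3 -m handwheel '[[0,0,0.6,0,0,0,0],[0,0,0.8,0,0,0,0],[0,0,0.8,0,0,0,0],[0,0,0.7,0,0,0,0],[0,0,0.5,0,0,0,0],[0,0,0.4,0,0,0,0],[0,0,0,0,0,0,0]]'; python3 -m handwheel '[[0,0,0,0,0,0,1],[0,0,0,0,0,0,1],[0,0,0,0,0,0,1],[0,0,0,0,0,0,1],[0,0,0,0,0,0,1],[0,0,0,0,0,0,1],[0,0,0,0,0,0,1],[0,0,0,0,0,0,1],[0,0,0,0,0,0,1],[0,0,0,0,0,0,1]]'
```

```text
time_s: 25.77
ee_pos: [0.5067, -0.2214, 0.1538]
orientation: [179.8, -0.2, -167.7]
wrist_force: [-0.8, -0.3, -0.2]
grip_width: 0.0858
finger_force: 0.0
time_s: 26.6
ee_pos: [0.5089, -0.2238, 0.1574]
orientation: [-179.9, 0.1, -167.8]
wrist_force: [-1.1, 1.1, 6.5]
grip_width: 0.0123
finger_force: 61.0
```

```bash
python3 -m handwheel '[[0,0.2,0,0,0,0,1],[0,0.4,0,0,0,0,1],[0,0.4,0,0,0,0,1],[0,0.4,0,0,0,0,1],[0,0.4,0,0,0,0,1],[0,0.4,0,0,0,0,1],[0,0.4,0,0,0,0,1],[0,0.3,0,0,0,0,1],[0,0.1,0,0,0,0,1],[0,0,0,0,0,0,1]]'; python3 -m handwheel '[[0,0.1,0,0,0,0,1],[0,0.05,0,0,0,0,1],[0,0.05,0,0,0,0,1],[0,0,0,0,0,0,1]]'
```

```text
time_s: 27.43
ee_pos: [0.4891, -0.1349, 0.1574]
orientation: [-180.0, -0.0, -167.8]
wrist_force: [-2.2, 1.0, 7.4]
grip_width: 0.0121
finger_force: 61.4
time_s: 27.77
ee_pos: [0.488, -0.13, 0.1574]
orientation: [-179.9, -0.0, -167.8]
wrist_force: [-2.7, -0.4, 6.9]
grip_width: 0.0124
finger_force: 61.3
```

Almost home; now small steps until it stops.

```bash
python3 -m handwheel '[[0,0.07,0,0,0,0,1],[0,0,0,0,0,0,1]]'|sed -n '2,4p'; python3 -m handwheel '[[0,0.07,0,0,0,0,1],[0,0,0,0,0,0,1]]'|sed -n '2,4p'
```

```text
ee_pos: [0.4876, -0.128, 0.1574]
orientation: [-179.9, -0.0, -167.8]
wrist_force: [-2.9, -1.3, 7.8]
ee_pos: [0.4876, -0.1279, 0.1574]
orientation: [-179.7, -0.0, -167.9]
wrist_force: [-2.6, -8.4, 4.4]
```

```bash
python3 -m handwheel '[[0,0.06,0,0,0,0,1],[0,0,0,0,0,0,1],[0,0,0,0,0,0,1]]'|sed -n '2,4p'; python3 -m handwheel '[[0,-0.12,0,0,0,0,1],[0,0,0,0,0,0,0],[0,0,0,0,0,0,0],[0,0,0,0,0,0,0],[0,0,0,0,0,0,0],[0,0,0,0,0,0,0],[0,0,-0.3,0,0,0,0],[0,0,-0.8,0,0,0,0],[0,0,-0.9,0,0,0,0],[0,0,-0.9,0,0,0,0]]'; python3 -m handwheel '[[0.3,-0.5,-0.9,0,0,0,0],[0.3,-0.5,-0.5,0,0,0,0],[0,0,0,0,0,0,0],[0,0,0,0,0,0,0]]'|head -3; python3 shot.py w9 cover_grip
python3 - <<'E'
from h import *
out=[cv2.imread('pics/w9.png')]
out.append(grab_frame('scene')['color'][...,::-1])
cv2.imwrite('pics/fin.png',cv2.resize(np.hstack(out),(800,300)))
E
```

```text
ee_pos: [0.4875, -0.1279, 0.1574]
orientation: [-179.5, -0.1, -168.0]
wrist_force: [-2.0, -13.9, 2.6]
time_s: 29.18
ee_pos: [0.4874, -0.1271, 0.2448]
orientation: [180.0, -0.0, -167.8]
wrist_force: [0.6, -0.1, -0.3]
grip_width: 0.0854
finger_force: 0.0
time_s: 29.52
ee_pos: [0.477, -0.1611, 0.2868]
orientation: [-179.9, 0.1, -167.9]
[ 0.477  -0.1611  0.2868] [-1.7991e+02  1.3000e-01 -1.6791e+02] 29.5167
cover_grip [284.2 204.2] 0.87 [ 0.4897 -0.1292  0.171 ]
```

View pics/fin.png

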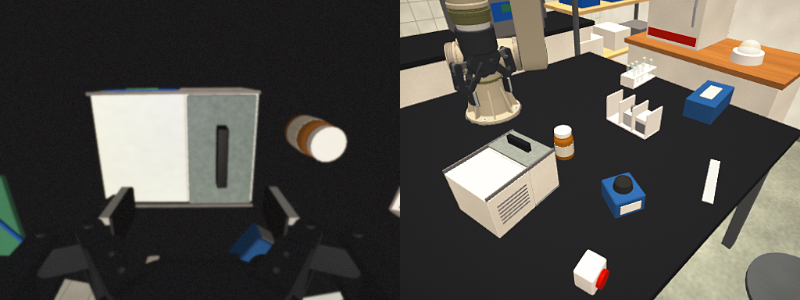

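The cover is shut over the chamber, with the ridge measured at (0.490,-0.129) against the chamber centre (0.489,-0.1285). The jar and rack contents are undisturbed and the robot touches nothing.

```bash
python3 -c "
from station import *
print(close_job())"
```

```text
the job is handed in; nothing more can be done
None
```

The job is handed in at about 30 s of the 67 s allowed: the holder hangs on the incubator's bar, the cover is pushed to its end stop, and the block, box and jar were left where they stood.

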